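# Finish the jar tray and draw the locking pin

### The arm

A 6-joint arm with a two-finger parallel gripper is mounted at the origin on the work surface. World frame = base frame: x ahead of the robot, y to its left, z up, the work surface at z = 0. Lengths are in m, angles in rad, forces in N, time in s.
With the tool pointing down it reaches from about 0.35 to 0.775 m from the base axis. Payload 7.3 kg.
Tool frame: the origin (TCP) lies at the very end of the fingers, on their centre line; the grasp point (between the pads) lies 19 mm behind it (robot.pinch_z is the distance from the TCP to the grasp point, in m); z points along the fingers, y is the line along which they close (so a half turn about z gives the same grasp; the last joint's range is limited). The gripper opens to 92 mm and grips with 3 to 60 N. Pads are 19 mm wide; open, the fingers measure 130 mm over their backs; the gripper's body (75 mm by 190 mm) begins 47 mm behind the grasp point.
Start: joints at [-0.146, 0.342, 1.524, -0, 1.275, -0.146], TCP at [0.525, 0, 0.227] pointing down, gripper open.
Joint ranges: [-2.53, 2.53], [-0.77, 2.02], [0.04, 2.7], [-1, 4.14], [0.28, 2.66], [-3.11, 3.11]. Speed limits (rad/s): [2.57, 2.57, 3.14, 3.14, 3.14, 3.14].

### API

Orientations are given as [roll, pitch, yaw] about the fixed x, y, z axes, in that order (R = Rz(yaw) Ry(pitch) Rx(roll)).
In Python, from cell import robot gives the robot as it stands.
- The arm moves only by the tool move_arm, never from a script. Its argument "motion" is a list of rows, each a list of 6 numbers: the shift along the tool's x, y, z in units of 0.1 m (1.0 is 0.1 m), then the turn, a rotation vector about the tool's x, y, z in units of pi rad (1.0 is pi rad). In form: [[dx, dy, dz, rx, ry, rz], ...]. A call has 1 to 12 rows; each row is the pose to reach, as a shift and turn from the pose commanded when the call began, along the tool's axes at that moment, turning the shorter way round; what a row does not reach only later rows make up. A row lasts 1/8 s, in which the tool goes at most 62.5 mm and 10.7 degrees, less where a joint would pass 70% of its speed; a pose out of reach is approached as far as the arm can. A call with a number of a shift or a turn outside -1 to 1 is refused whole. A call with a gripper value outside its range is refused whole. "fingers" is the opening, from -1 (shut) to 1 (fully open), set as the call begins (left out, the last holds). The fingers move at their own pace and stop on an object; "newtons" is the grip in N (left out, the last holds). Time passes only in rows, so rows that repeat a pose let the fingers close. It gives the time, the measured TCP pose, the force, the opening and the grip force at its end, in the units of the state.
- robot.observe(): the state, without advancing time (a new reading comes with each control period).
- robot.read_camera(name): name is "scene" or "side" or "wrist"; returns a dict with "image" (384x512x3 uint8, red, green, blue), "range_z" (384x512 float32, m along the optical axis (not along the pixel's ray), 0 where there is no reading), "vfov" (degrees; the focal length in pixels is half the picture's height over the tangent of half this angle, whatever the lens; pixels are square), "cx", "cy" (the principal point, pixels), "k1" (the pictures are not rectified: a ray, as slopes to the right and down, at radius r is drawn at 1 + k1 r^2 times it, then the intrinsics apply), "extrinsics" (4x4, takes a point from camera to world coordinates); the wrist camera has in their place "hand_eye" (4x4, takes a point from camera to tool coordinates, whose origin is the TCP and whose axes are the flange's). Camera axes: x right, y up, looking along -z (the intrinsics and any distortion apply to the point x, -y, -z); pixel columns grow to the right and rows downward; lengths in m; the calibration is good to about 2 mm. A picture is of the moment at which its call begins: read the wrist's pose just before it.
- robot.hand_in(): hands the job in; it is judged then, once.
The state is a dict: "time": time; "qpos": joint angles; "qvel": joint speeds; "joint_efforts": joint torques, N m; "tool_pos": TCP position; "tool_rot": TCP orientation; "contact_force": force on the tool from outside, world axes, zero at the start; "torque": the same for the moment, N m; "opening": finger opening in m; "grip_force": force on a finger pad.
Only numpy, scipy, OpenCV 4.12 (cv2) and the standard library are available. Lean on these libraries where they do the work, as an engineer would, in place of code of your own. Each camera call takes 0.05 s, during which the arm holds its last target. There are 200 camera calls.

### The job

Pack the two loose copper-lidded jars into the two empty cells of the cardboard tray, one upright in each, setting the glass down gently and letting go. Then pull the black-handled locking pin straight up, without forcing it sideways, until its whole yellow band shows above the blue bushing but the red part is still inside it, so that the tray can be rolled away; finish while holding the pin still there. Leave the jars already packed, the label roll, the phone and the grey channel where they are.

Things in the scene. Friction and masses are not known exactly. Their poses are not given: they have to be found in the camera images.
- station: fixed roller conveyor, 200 (its x) x 470 mm (y), carrying a 172 x 172 mm cardboard tray, open on top: walls and cross of dividers 4 mm thick, rims 74 mm above the table, 2 x 2 cells 80 x 80 mm inside, floors 34 mm above the table. A blue bushing block stands at its y = +150 mm. Origin on the table top under the tray's centre, z up; all its parts are fixed to it
- bushing_top (a point): centre of the bore's mouth (station x = 0, y = 150 mm) on top of the blue bushing block, 105 mm above the table; block 80 (station x) x 44 mm, from 65 to 105 mm up; vertical through bore 15 mm wide. Below it the pin passes a dark steel ear of the tray, 36 to 44 mm above the table
- cell0 (a point): centre of the floor of the tray cell at station x = -42 mm, y = -42 mm; empty at the start
- cell1 (a point): centre of the floor of the tray cell at station x = -42 mm, y = 42 mm; holds a packed jar
- cell2 (a point): centre of the floor of the tray cell at station x = 42 mm, y = -42 mm; holds a packed jar
- cell3 (a point): centre of the floor of the tray cell at station x = 42 mm, y = 42 mm; empty at the start
- pin: loose steel pin upright in the bore, 0.18 to 0.31 kg; origin at its lower tip, z up. From the tip: shank 14 mm thick to 85 mm (red 0-25, steel 25-45, yellow 45-55, steel to 85), collar 30 mm wide to 91, black round handle 22 mm thick 91-146 mm. At the start the collar rests on the bushing, tip 20 mm above the table; only weight and light friction resist. Raised 40 mm: yellow just out; 60: red shows
- jar_a: sealed glass jar of pale green jelly, upright, 54 mm in diameter, 90 mm tall, white label, copper-coloured lid (also 54 mm wide) over the top 16 mm, a 4 mm gap under the lid; 0.14 to 0.28 kg; origin at the centre of its underside, z up. Stands loose on the table at the start, to be packed
- jar_b: sealed glass jar of pale green jelly, upright, 54 mm in diameter, 90 mm tall, white label, copper-coloured lid (also 54 mm wide) over the top 16 mm, a 4 mm gap under the lid; 0.14 to 0.28 kg; origin at the centre of its underside, z up. Stands loose on the table at the start, to be packed
- packed_a: sealed glass jar of pale green jelly, upright, 54 mm in diameter, 90 mm tall, white label, copper-coloured lid (also 54 mm wide) over the top 16 mm, a 4 mm gap under the lid; 0.14 to 0.28 kg; origin at the centre of its underside, z up. Already packed in cell2, leave it there
- packed_b: sealed glass jar of pale green jelly, upright, 54 mm in diameter, 90 mm tall, white label, copper-coloured lid (also 54 mm wide) over the top 16 mm, a 4 mm gap under the lid; 0.14 to 0.28 kg; origin at the centre of its underside, z up. Already packed in cell1, leave it there
- label_roll: bystander: white paper label roll lying flat, 76 mm in diameter, 45 mm tall, 38 mm hole; origin at the centre of its underside
- phone: bystander: black phone lying flat, 148 (its x) x 72 x 9 mm; origin at the centre of its underside
- channel: bystander: grey plastic channel lying open side up, 34 x 160 (its y) x 22 mm; origin at the centre of its underside

How it is judged:
By the outcome, as a careful person would: the job done as asked, in the order asked, and still so for the second after the job is handed in, while the arm keeps its last pose, push and grip.
It also fails if it takes over 62 s, if anything falls off the work surface, if the arm or the gripper's body presses on something with over 40 N, if the wrist force passes 120 N, or if a joint passes its speed limit or range.

## Working session

There is one attempt and no reset: what is moved stays moved. The work goes in short steps, Python scripts to look and compute and a tool call to move; the robot and the scene stay as the last step left them, time stands still between calls to the robot, and variables do not carry over. Pictures are saved under pics/ and viewed, at most 10 in all, crops included, and the job is handed in when it is done.

Besides the shell and the picture viewer there is one more tool, called after "Request:" by a JSON object that holds its "op" and its "data", one argument or row to a line. move_arm: Moves the arm, as the interface text tells. Shifts and turns lie within -1 to 1; 1 stands for 0.1 m of shift or pi rad of turn. Its arguments: {"type":"object","properties":{"motion":{"type":"array"},"fingers":{"type":"number"},"newtons":{"type":"number"}},"required":["motion"]}

```bash
mkdir -p pics; cat > h.py <<'E'
import numpy as np,cv2
from scipy.spatial.transform import Rotation as R
from cell import robot
def look(n):
    s=robot.observe(); c=robot.read_camera(n)
    f=c["image"].shape[0]/2/np.tan(np.radians(c["vfov"])/2)
    if n=="wrist":
        T=np.eye(4);T[:3,:3]=R.from_euler("xyz",s["tool_rot"]).as_matrix();T[:3,3]=s["tool_pos"];E=T@c["hand_eye"]
    else:E=np.array(c["extrinsics"])
    c.update(f=f,E=E); return c
def cloud(c):
    h,w=c["range_z"].shape;v,u=np.mgrid[:h,:w].astype(float)
    x=(u-c["cx"])/c["f"];y=(v-c["cy"])/c["f"];a,b=x.copy(),y.copy()
    for _ in range(8):
        k=1+c["k1"]*(a*a+b*b);a,b=x/k,y/k
    z=c["range_z"].astype(float)
    P=np.stack([a*z,-b*z,-z],-1)@c["E"][:3,:3].T+c["E"][:3,3]
    P[z==0]=np.nan
    return P
def save(n,im,s=1):
    im=cv2.resize(im,None,fx=s,fy=s,interpolation=cv2.INTER_CUBIC);cv2.imwrite("pics/"+n,im[...,::-1])
E
python3 - <<'E'
from h import *
for n in("scene","side"):
    c=look(n);save(n+"0.png",c["image"],1.5);np.save(n+".npy",cloud(c));print(n,c["E"][:3,3],c["k1"])
print(robot.observe(),robot.pinch_z)
E
```

```text
scene [ 1.13319518 -0.19312228  0.68959336] -0.07940433732167614
side [ 0.068956   -0.65039026  0.77292903] -0.14028700473249758
{'time': 0.1, 'qpos': array([-1.45972167e-01,  3.42663070e-01,  1.52489577e+00,  2.26948567e-06,
        1.27540002e+00, -1.45983317e-01]), 'qvel': array([-2.54679006e-04, -1.90987958e-03, -2.12406351e-05,  1.12417903e-03,
       -1.73825029e-03,  1.11699606e-03]), 'joint_efforts': array([ 1.49919495e-03, -4.32001984e+01, -2.44694173e+01,  7.19219679e-02,
        5.25739230e-02, -9.79429342e-05]), 'tool_pos': array([5.24648722e-01, 8.92131387e-05, 2.26118233e-01]), 'tool_rot': array([-3.14024129e+00, -2.00882837e-04,  1.57080668e+00]), 'contact_force': array([ 0.60254542,  0.58615796, -0.49265737]), 'torque': array([0.03839544, 0.01577757, 0.030292  ]), 'grip_force': 0.0, 'opening': 0.09154342096998391} 0.0188
```

View pics/scene0.png

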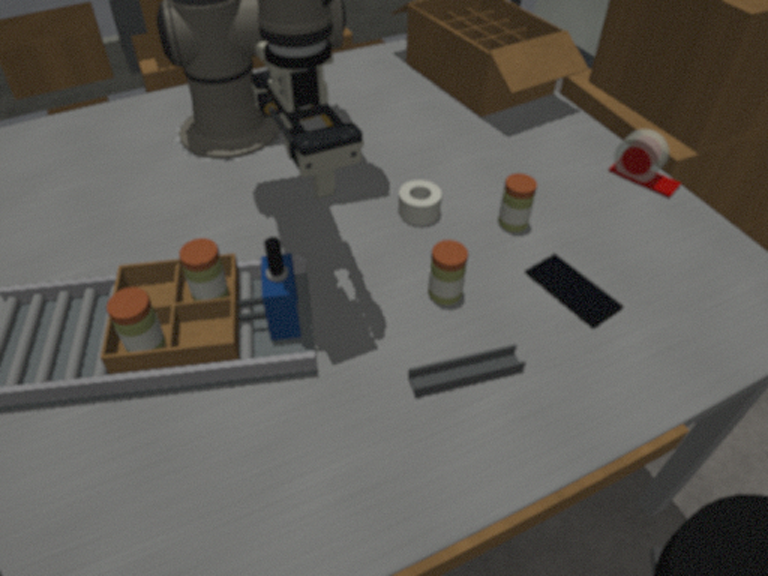

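View pics/side0.png

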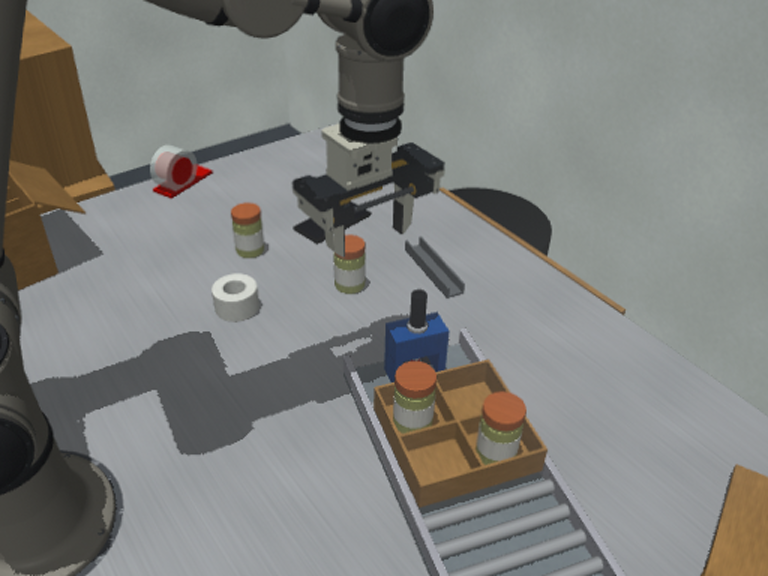

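The scene picture (1.5x) shows loose jars with lids at (449,252) and (520,185) px and packed ones at (201,252) and (131,303). The pin is at (273,255), the roll at (420,200), the phone at (573,290) and the channel at (467,370). The side picture agrees. Next I measure the lid tops, bushing and bystanders.

```bash
python3 - <<'E'
from h import *
np.set_printoptions(precision=4,suppress=True)
for n in("scene","side"):
    P=np.load(n+".npy");im=cv2.imread(f"pics/{n}0.png")[...,::-1];im=cv2.resize(im,(512,384),interpolation=cv2.INTER_AREA).astype(int)
    r,g,b=im[...,0],im[...,1],im[...,2];x=P[...,0];z=P[...,2]
    ws=(x>0.2)&(x<1.1)
    for nm,m in(("lid",(r>130)&(r-g>55)&(g-b<60)&ws),("blue",(b-r>50)&ws)):
        k,l,s,ce=cv2.connectedComponentsWithStats(m.astype(np.uint8))
        for i in range(1,k):
            if s[i,4]<60:continue
            q=P[l==i];q=q[~np.isnan(q[:,0])];zt=np.percentile(q[:,2],95)
            t=q[abs(q[:,2]-(np.median(q[q[:,2]>zt-.006][:,2])))<.004]
            if len(t)<8: continue
            (cx,cy),d,a=cv2.minAreaRect(t[:,:2].astype(np.float32))
            print(n,nm,ce[i],len(t),"z",np.median(t[:,2]),"mean",t.mean(0)[:2],"rect",np.array([cx,cy]),d,a)
    # pin black handle
    m=(r<60)&(g<60)&(b<60)&(z>.125)&(z<.2)&(P[...,1]<-.05)&(x>.3)&(x<.9)
    q=P[m];print(n,"pin",len(q),q.mean(0),q.min(0),q.max(0))
    m=(z>.015)&(z<.2)&(P[...,1]>-.2)&(x>.4)&(x<.9)&(P[...,1]<.5)
    k,l,s,ce=cv2.connectedComponentsWithStats(m.astype(np.uint8))
    for i in range(1,k):
        if s[i,4]>60:
            q=P[l==i];print(n,"obj",ce[i],s[i,4],q.min(0),q.max(0))
E
```

```text
scene lid [444.3596 123.1573] 89 z 0.0066207408417932045 mean [0.5498 0.7093] rect [0.5504 0.7091] (0.029407141730189323, 0.045043300837278366) 24.02289581298828
scene blue [180.7744 189.8974] 193 z 0.10442550603527723 mean [ 0.5742 -0.0835] rect [ 0.5592 -0.0846] (0.0804959312081337, 0.03151312470436096) 2.0804970264434814
scene pin 199 [ 0.5653 -0.0714  0.1504] [ 0.5506 -0.0806  0.125 ] [ 0.5716 -0.0598  0.1676]
scene obj [344.7952 132.704 ] 669 [0.4841 0.3441 0.015 ] [0.539  0.3971 0.0933]
scene obj [280.6553 135.2979] 470 [0.4001 0.1956 0.0158] [0.4538 0.2716 0.0471]
scene obj [159.6834 204.3796] 5711 [ 0.4319 -0.2     0.015 ] [ 0.6648 -0.004   0.168 ]
scene obj [298.2441 179.3392] 852 [0.5804 0.1495 0.0152] [0.6355 0.2028 0.0924]
scene obj [307.8885 238.5056] 269 [0.7236 0.0507 0.015 ] [0.7551 0.2095 0.0262]
scene obj [313.0147 250.1172] 273 [0.7531 0.0447 0.015 ] [0.785  0.2027 0.0245]
side lid [163.162  140.3099] 142 z 0.08976115677619328 mean [0.5092 0.3709] rect [0.5097 0.3699] (0.04978828877210617, 0.04622257873415947) 62.9534912109375
side lid [235.0804 162.3036] 112 z 0.0
[... 481 characters left out ...]
z 0.10597048694334582 mean [ 0.556  -0.0801] rect [ 0.557  -0.0771] (0.034695327281951904, 0.08163946866989136) 77.6568374633789
side pin 186 [ 0.5544 -0.0761  0.1502] [ 0.5467 -0.0834  0.1254] [ 0.5658 -0.064   0.1699]
side obj [164.5573 151.2188] 576 [0.4823 0.3424 0.0152] [0.5359 0.3973 0.0929]
side obj [233.5471 175.1869] 594 [0.5775 0.1473 0.015 ] [0.6332 0.2043 0.0952]
side obj [294.8593 174.6963] 135 [0.7517 0.0427 0.0151] [0.7848 0.2034 0.026 ]
side obj [284.7364 176.9612] 129 [0.7239 0.0485 0.015 ] [0.7553 0.2077 0.0273]
side obj [160.4543 193.6913] 460 [0.4002 0.1935 0.0151] [0.4506 0.2747 0.0505]
side obj [280.6395 253.6175] 5542 [ 0.4169 -0.2     0.015 ] [ 0.6653 -0.0071  0.1699]
```

```bash
cat > st.py <<'E'
from h import *
from scipy.optimize import minimize
def fit(P,p0=(.5135,-.2138,-15)):
    q=P.reshape(-1,3);q=q[(abs(q[:,2]-.074)<.0035)]
    def uv(p):
        a=np.radians(p[2]);d=q[:,:2]-p[:2];return d@np.array([[np.cos(a),-np.sin(a)],[np.sin(a),np.cos(a)]])
    def cost(p):
        w=uv(p);inn=(abs(w)<.1).all(1)
        w=w[inn];e=np.minimum(abs(abs(w)-.084),abs(w)).min(1)
        return np.minimum(np.maximum(e-.002,0),.008).mean()+(abs(uv(p)).max(1)>.088).__and__(inn).mean()*0
    best=min((minimize(cost,(p0[0]+dx,p0[1]+dy,p0[2]+da),method="Nelder-Mead",options=dict(initial_simplex=None)) for dx in(-.008,0,.008) for dy in(-.008,0,.008) for da in(-4,-1,2,5)),key=lambda r:r.fun)
    return best.x,best.fun*1e3,len(q)
E
python3 - <<'E'
from st import *
np.set_printoptions(precision=4,suppress=True)
for n in("scene","side"):print(n,*fit(np.load(n+".npy")))
E
```

```text
scene [  0.5164  -0.2135 -16.3086] 1.5603451234214205 1330
side [  0.5159  -0.2148 -16.4985] 1.3846452734604755 1920
```

Request:
{"op": "move_arm", "data": {
  "motion": [
    [0.5,0.3,0,0,0,-0.05],
    [1,0.6,0,0,0,-0.1],
    [1,0.8,0,0,0,-0.15],
    [1,0.8,0,0,0,-0.1667],
    [1,0.8,0,0,0,-0.1667]
  ],
  "fingers": 1
}}

```text
time: 0.72
tool_pos: [0.6048, 0.1002, 0.226]
tool_rot: [-3.14, -0.001, 2.094]
contact_force: [0.8, 0.2, 0.1]
opening: 0.0918
grip_force: 0.0
```

Request:
{"op": "move_arm", "data": {
  "motion": [
    [0.32,0.2,0.2,0,0,0],
    [0.645,0.392,0.5,0,0,0],
    [0.645,0.392,0.8,0,0,0],
    [0.645,0.392,0.8,0,0,0]
  ]
}}

```text
time: 1.23
tool_pos: [0.6049, 0.1754, 0.1443]
tool_rot: [-3.136, -0.002, 2.094]
contact_force: [0.1, 0.0, 0.4]
opening: 0.0916
grip_force: 0.0
```

```bash
cat > jar.py <<'E'
from h import *
import sys
np.set_printoptions(precision=4,suppress=True)
c=look("wrist");save(sys.argv[1],c["image"]);P=cloud(c)
t=np.array(robot.observe()["tool_pos"]);z0=float(sys.argv[2])
m=(abs(P[...,2]-z0)<.005)&(np.hypot(P[...,0]-t[0],P[...,1]-t[1])<.06)
v,u=np.nonzero(m)
if len(v)>10:
    q=P[m][:,:2].astype(np.float32);(cx,cy),r=cv2.minEnclosingCircle(q);print("top",len(q),cx,cy,r,"mean",q.mean(0),"px",u.mean(),v.mean())
print(t)
E
python3 jar.py w1.png .09
```

```text
top 3936 0.6079064607620239 0.17886608839035034 0.02702932432293892 mean [0.6072 0.1798] px 265.4791666666667 209.48373983739836
[0.6062 0.1752 0.1464]
```

View pics/w1.png

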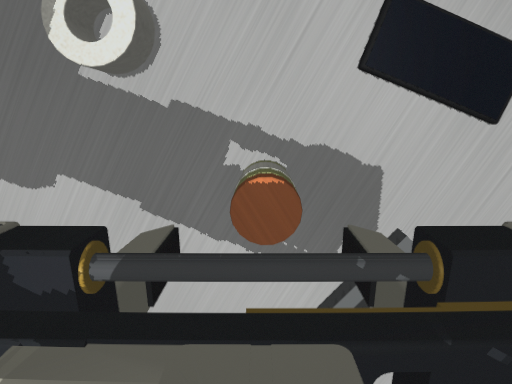

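The lid is centred at px (265,209), between the fingers, and only 2-3 mm off. I descend.

Request:
{"op": "move_arm", "data": {
  "motion": [
    [0.012,0.024,0.25,0,0,0],
    [0.012,0.024,0.55,0,0,0],
    [0.012,0.024,0.8,0,0,0],
    [0.012,0.024,0.97,0,0,0],
    [0.012,0.024,0.97,0,0,0]
  ]
}}

```text
time: 1.9
tool_pos: [0.6082, 0.1773, 0.0497]
tool_rot: [-3.141, -0.0, 2.094]
contact_force: [-0.7, 0.9, -0.1]
opening: 0.0919
grip_force: 0.0
```

Request:
{"op": "move_arm", "data": {
  "motion": [
    [0,0,0,0,0,0],
    [0,0,0,0,0,0],
    [0,0,0,0,0,0],
    [0,0,0,0,0,0],
    [0,0,0,0,0,0],
    [0,0,0,0,0,0]
  ],
  "fingers": -1,
  "newtons": 15
}}

```text
time: 2.65
tool_pos: [0.6082, 0.1777, 0.05]
tool_rot: [3.141, 0.0, 2.095]
contact_force: [-1.3, 0.4, 2.2]
opening: 0.0537
grip_force: 15.0
```

Request:
{"op": "move_arm", "data": {
  "motion": [
    [0,0,-0.1,0,0,0],
    [0,0,-0.35,0,0,0],
    [0,0,-0.65,0,0,0],
    [0,0,-1,0,0,0]
  ],
  "newtons": 20
}}

```text
time: 3.15
tool_pos: [0.6077, 0.1776, 0.1503]
tool_rot: [-3.14, -0.001, 2.094]
contact_force: [-0.1, -0.5, -2.4]
opening: 0.0537
grip_force: 20.0
```

Request:
{"op": "move_arm", "data": {
  "motion": [
    [-0.1,-0.07,-0.3,0,0,0],
    [-0.3,-0.22,-0.6,0,0,0],
    [-0.6,-0.45,-0.85,0,0,0],
    [-0.95,-0.7,-0.9,0,0,0]
  ]
}}

```text
time: 3.65
tool_pos: [0.5955, 0.0598, 0.2422]
tool_rot: [3.138, 0.002, 2.096]
contact_force: [0.1, -1.0, -2.6]
opening: 0.0537
grip_force: 20.0
```

Request:
{"op": "move_arm", "data": {
  "motion": [
    [-0.33,-0.24,0,0,0,0],
    [-0.67,-0.49,0,0,0,0],
    [-1,-0.73,0,0,0,0]
  ]
}}

```text
time: 4.03
tool_pos: [0.5814, -0.0639, 0.24]
tool_rot: [3.142, -0.0, 2.094]
contact_force: [0.1, -0.6, -2.9]
opening: 0.0536
grip_force: 20.0
```

Request:
{"op": "move_arm", "data": {
  "motion": [
    [-0.33,-0.24,0,0,0,0],
    [-0.67,-0.49,0,0,0,0],
    [-0.9,-0.66,0,0,0,0],
    [-1,-0.73,0,0,0,0],
    [-1,-0.73,0,0,0,0]
  ]
}}

```text
time: 4.65
tool_pos: [0.5686, -0.1858, 0.2397]
tool_rot: [3.141, -0.0, 2.094]
contact_force: [0.4, 0.3, -2.4]
opening: 0.0539
grip_force: 20.0
```

```bash
python3 - <<'E'
from st import *
np.set_printoptions(precision=4,suppress=True)
s=robot.observe();print(s["tool_pos"],s["tool_rot"],s["opening"],s["contact_force"])
c=look("wrist");save("w2.png",c["image"]);P=cloud(c)
print(fit(P,(.516,-.214,-16.4)))
c=look("side");save("s2.png",c["image"]);
E
```

```text
[ 0.5686 -0.1858  0.2397] [ 3.1414 -0.0004  2.0936] 0.05393982194302165 [ 0.426   0.322  -2.4325]
(array([  0.5176,  -0.2127, -16.3283]), np.float64(0.3719088841103229), 1924)
```

View pics/w2.png

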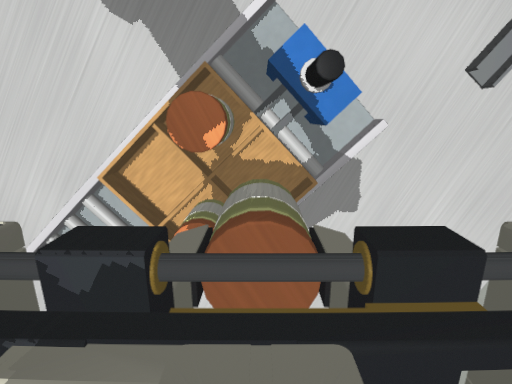

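Held jar's lid is at px (260,270), with the empty cell3 at about (250,165) and the packed lids at (198,122) and (195,225). The tray fit agrees with the earlier one to 1.5 mm. I descend.

Request:
{"op": "move_arm", "data": {
  "motion": [
    [0,0,0.2,0,0,0],
    [0,0,0.5,0,0,0],
    [0,0,0.8,0,0,0],
    [0,0,1,0,0,0]
  ]
}}

```text
time: 5.25
tool_pos: [0.5685, -0.1839, 0.1384]
tool_rot: [-3.141, -0.002, 2.096]
contact_force: [-0.5, 0.7, -2.7]
opening: 0.0538
grip_force: 20.0
```

Request:
{"op": "move_arm", "data": {
  "motion": [
    [0,0,0.15,0,0,0],
    [0,0,0.3,0,0,0],
    [0,0,0.42,0,0,0],
    [0,0,0.49,0,0,0],
    [0,0,0.5,0,0,0],
    [0,0,0.5,0,0,0]
  ]
}}

```text
time: 6.0
tool_pos: [0.5689, -0.1859, 0.0901]
tool_rot: [3.141, 0.001, 2.094]
contact_force: [-0.2, 0.5, -2.3]
opening: 0.0536
grip_force: 20.0
```

Request:
{"op": "move_arm", "data": {
  "motion": [
    [0,0,0.015,0,0,0],
    [0,0,0.03,0,0,0],
    [0,0,0.045,0,0,0],
    [0,0,0.05,0,0,0],
    [0,0,0.05,0,0,0]
  ]
}}

```text
time: 6.62
tool_pos: [0.5687, -0.1858, 0.0847]
tool_rot: [3.142, -0.0, 2.094]
contact_force: [-0.1, -0.2, -1.7]
opening: 0.0537
grip_force: 20.0
```

Request:
{"op": "move_arm", "data": {
  "motion": [
    [0,0,0.005,0,0,0],
    [0,0,0.01,0,0,0],
    [0,0,0.015,0,0,0],
    [0,0,0.015,0,0,0]
  ]
}}

```text
time: 7.12
tool_pos: [0.5688, -0.1859, 0.0839]
tool_rot: [3.141, 0.001, 2.095]
contact_force: [-2.2, 0.8, 5.3]
opening: 0.0534
grip_force: 20.0
```

Contact is made and the load is transferred. I release.

Request:
{"op": "move_arm", "data": {
  "motion": [
    [0,0,0,0,0,0],
    [0,0,0,0,0,0],
    [0,0,0,0,0,0],
    [0,0,0,0,0,0]
  ],
  "fingers": 0.6
}}

```text
time: 7.62
tool_pos: [0.5687, -0.1857, 0.0831]
tool_rot: [3.142, -0.0, 2.095]
contact_force: [-0.5, -0.1, -0.5]
opening: 0.0733
grip_force: 0.0
```

Request:
{"op": "move_arm", "data": {
  "motion": [
    [0,0,-0.2,0,0,0],
    [0,0,-0.5,0,0,0],
    [0,0,-1,0,0,0]
  ]
}}

```text
time: 8.0
tool_pos: [0.5677, -0.1854, 0.1826]
tool_rot: [-3.139, -0.003, 2.094]
contact_force: [-0.0, -0.8, 0.2]
opening: 0.0735
grip_force: 0.0
```

```bash
python3 - <<'E'
from h import *
np.set_printoptions(precision=4,suppress=True)
c=look("side");P=cloud(c);save("s3.png",c["image"][150:300,180:420],2.5)
print(robot.observe()["tool_pos"])
for n,p in(("cell3",(.569,-.1853)),("p1",(.4855,-.1608)),("p2",(.5415,-.2668))):
    m=(np.hypot(P[...,0]-p[0],P[...,1]-p[1])<.035)&(abs(P[...,2]-.1245)<.006)
    q=P[m];print(n,len(q),q.mean(0) if len(q) else 0)
E
```

```text
[ 0.5711 -0.1868  0.1912]
cell3 454 [ 0.5656 -0.1891  0.1243]
p1 485 [ 0.4842 -0.1619  0.1244]
p2 524 [ 0.5399 -0.268   0.124 ]
```

View pics/s3.png

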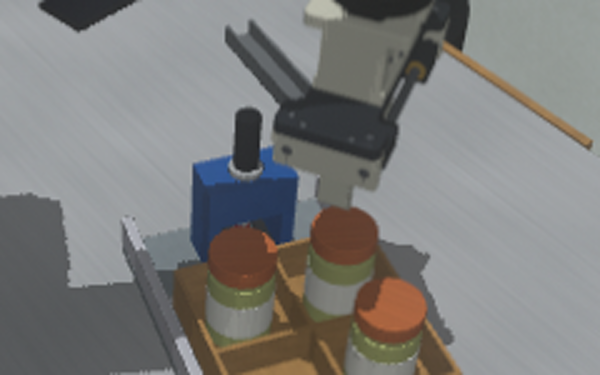

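The new jar stands upright in cell3 (crop px (343,235)), and the neighbours have not moved. Now jar_b.

Request:
{"op": "move_arm", "data": {
  "motion": [
    [0,0,-0.3,0,0,0],
    [0.3,0.14,-0.6,0,0,0],
    [0.65,0.3,-0.6,0,0,0],
    [1,0.45,-0.6,0,0,0]
  ],
  "fingers": 1
}}

```text
time: 8.55
tool_pos: [0.5576, -0.0757, 0.2436]
tool_rot: [3.141, 0.001, 2.094]
contact_force: [-0.4, 0.0, -0.4]
opening: 0.0913
grip_force: 0.0
```

Request:
{"op": "move_arm", "data": {
  "motion": [
    [0.33,0.15,0,0,0,0],
    [0.67,0.3,0,0,0,0],
    [1,0.45,0,0,0,0]
  ]
}}

```text
time: 8.93
tool_pos: [0.5464, 0.0337, 0.2432]
tool_rot: [3.141, 0.0, 2.095]
contact_force: [-0.4, 0.5, -0.2]
opening: 0.0916
grip_force: 0.0
```

Request:
{"op": "move_arm", "data": {
  "motion": [
    [0.33,0.15,0,0,0,0],
    [0.67,0.3,0,0,0,0],
    [1,0.45,0,0,0,0]
  ]
}}

```text
time: 9.3
tool_pos: [0.5353, 0.1428, 0.2432]
tool_rot: [3.141, 0.0, 2.095]
contact_force: [-0.3, 1.1, -0.1]
opening: 0.0917
grip_force: 0.0
```

Request:
{"op": "move_arm", "data": {
  "motion": [
    [0.33,0.15,0,0,0,0],
    [0.67,0.3,0,0,0,0],
    [1,0.45,0,0,0,0]
  ]
}}

```text
time: 9.68
tool_pos: [0.5243, 0.2519, 0.2432]
tool_rot: [3.141, 0.0, 2.095]
contact_force: [0.5, -0.7, 0.1]
opening: 0.092
grip_force: 0.0
```

Request:
{"op": "move_arm", "data": {
  "motion": [
    [0.33,0.15,0.2,0,0,0],
    [0.67,0.3,0.5,0,0,0],
    [1.0,0.45,0.8,0,0,0],
    [1.0,0.45,0.9,0,0,0],
    [1.0,0.45,0.9,0,0,0]
  ]
}}

```text
time: 10.3
tool_pos: [0.5132, 0.3592, 0.1525]
tool_rot: [-3.14, 0.0, 2.095]
contact_force: [0.5, -0.7, 0.4]
opening: 0.0921
grip_force: 0.0
```

```bash
python3 jar.py w4.png .09
```

```text
top 3811 0.5114091038703918 0.37397095561027527 0.027056558057665825 mean [0.5109 0.375 ] px 267.46208344266597 190.5258462345841
[0.5139 0.359  0.1537]
```

Request:
{"op": "move_arm", "data": {
  "motion": [
    [0.06,0.02,0.05,0,0,0],
    [0.129,0.045,0.1,0,0,0],
    [0.129,0.045,0.3,0,0,0]
  ]
}}

```text
time: 10.72
tool_pos: [0.5117, 0.3742, 0.1244]
tool_rot: [3.138, -0.0, 2.095]
contact_force: [-0.2, 0.7, -0.8]
opening: 0.0914
grip_force: 0.0
```

Request:
{"op": "move_arm", "data": {
  "motion": [
    [0,0,0.25,0,0,0],
    [0,0,0.5,0,0,0],
    [0,0,0.73,0,0,0],
    [0,0,0.73,0,0,0]
  ]
}}

```text
time: 11.22
tool_pos: [0.5099, 0.3727, 0.0485]
tool_rot: [-3.138, -0.0, 2.094]
contact_force: [0.7, -0.9, 0.6]
opening: 0.0922
grip_force: 0.0
```

Request:
{"op": "move_arm", "data": {
  "motion": [
    [0,0,0,0,0,0],
    [0,0,0,0,0,0],
    [0,0,0,0,0,0],
    [0,0,0,0,0,0],
    [0,0,0,0,0,0],
    [0,0,0,0,0,0]
  ],
  "fingers": -1,
  "newtons": 15
}}

```text
time: 11.98
tool_pos: [0.5111, 0.3733, 0.0506]
tool_rot: [3.141, 0.0, 2.094]
contact_force: [0.1, 0.1, 2.6]
opening: 0.0535
grip_force: 15.0
```

Request:
{"op": "move_arm", "data": {
  "motion": [
    [0,0,-0.1,0,0,0],
    [0,0,-0.35,0,0,0],
    [0,0,-0.65,0,0,0],
    [0,0,-1,0,0,0]
  ],
  "newtons": 20
}}

```text
time: 12.48
tool_pos: [0.5103, 0.3728, 0.1506]
tool_rot: [-3.139, 0.0, 2.094]
contact_force: [-0.0, 0.5, -2.8]
opening: 0.0537
grip_force: 20.0
```

Request:
{"op": "move_arm", "data": {
  "motion": [
    [-0.1,-0.07,-0.3,0,0,0],
    [-0.3,-0.2,-0.6,0,0,0],
    [-0.57,-0.39,-0.85,0,0,0],
    [-0.85,-0.58,-0.9,0,0,0]
  ]
}}

```text
time: 12.98
tool_pos: [0.5035, 0.2699, 0.2424]
tool_rot: [3.138, 0.001, 2.095]
contact_force: [1.0, 0.5, -2.8]
opening: 0.0536
grip_force: 20.0
```

Request:
{"op": "move_arm", "data": {
  "motion": [
    [-0.28,-0.19,0,0,0,0],
    [-0.57,-0.39,0,0,0,0],
    [-0.85,-0.58,0,0,0,0]
  ]
}}

```text
time: 13.35
tool_pos: [0.4949, 0.1668, 0.2404]
tool_rot: [-3.141, -0.0, 2.095]
contact_force: [0.7, -0.4, -3.3]
opening: 0.0535
grip_force: 20.0
```

Request:
{"op": "move_arm", "data": {
  "motion": [
    [-0.28,-0.19,0,0,0,0],
    [-0.57,-0.39,0,0,0,0],
    [-0.85,-0.58,0,0,0,0]
  ]
}}

```text
time: 13.72
tool_pos: [0.4872, 0.0642, 0.2404]
tool_rot: [-3.141, -0.0, 2.095]
contact_force: [0.3, -0.1, -3.0]
opening: 0.0537
grip_force: 20.0
```

Request:
{"op": "move_arm", "data": {
  "motion": [
    [-0.28,-0.19,0,0,0,0],
    [-0.57,-0.39,0,0,0,0],
    [-0.85,-0.58,0,0,0,0]
  ]
}}

```text
time: 14.1
tool_pos: [0.4795, -0.0383, 0.2404]
tool_rot: [-3.141, -0.0, 2.094]
contact_force: [0.4, 0.6, -2.2]
opening: 0.0539
grip_force: 20.0
```

Request:
{"op": "move_arm", "data": {
  "motion": [
    [-0.28,-0.19,0,0,0,0],
    [-0.57,-0.39,0,0,0,0],
    [-0.85,-0.58,0,0,0,0]
  ]
}}

```text
time: 14.48
tool_pos: [0.4718, -0.1409, 0.2404]
tool_rot: [-3.141, -0.0, 2.094]
contact_force: [0.6, 0.8, -2.5]
opening: 0.0536
grip_force: 20.0
```

Request:
{"op": "move_arm", "data": {
  "motion": [
    [-0.28,-0.19,0,0,0,0],
    [-0.57,-0.39,0,0,0,0],
    [-0.77,-0.53,0,0,0,0],
    [-0.85,-0.58,0,0,0,0],
    [-0.85,-0.58,0,0,0,0],
    [-0.85,-0.58,0,0,0,0]
  ]
}}

```text
time: 15.22
tool_pos: [0.4646, -0.2415, 0.2403]
tool_rot: [3.141, -0.001, 2.095]
contact_force: [-0.9, -0.4, -2.6]
opening: 0.0539
grip_force: 20.0
```

```bash
python3 - <<'E'
from st import *
np.set_printoptions(precision=4,suppress=True)
s=robot.observe();print(s["tool_pos"],s["tool_rot"],s["opening"],s["contact_force"])
c=look("wrist");save("w5.png",c["image"]);P=cloud(c)
print(fit(P,(.517,-.2135,-16.4)))
E
```

```text
[ 0.4646 -0.2415  0.2403] [ 3.1414 -0.0005  2.0953] 0.053907802903599575 [-0.9365 -0.4357 -2.6147]
(array([  0.5345,  -0.2187, -16.8926]), np.float64(0.7547111490975567), 1939)
```

View pics/w5.png

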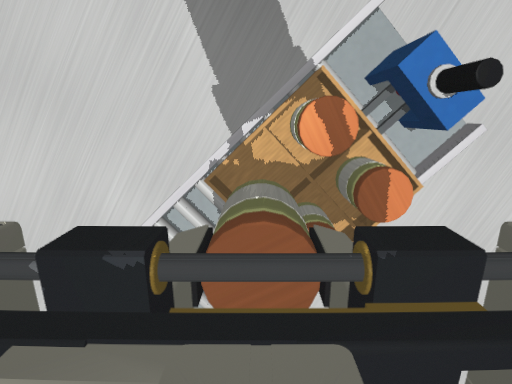

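Held jar's lid is at px (262,270), with the empty cell0 just beyond it at about (255,170). The packed jars are undisturbed. This tray fit is unreliable because the tray is half hidden, so I keep the three earlier ones that agree. I descend.

Request:
{"op": "move_arm", "data": {
  "motion": [
    [0,0,0.2,0,0,0],
    [0,0,0.5,0,0,0],
    [0,0,0.8,0,0,0],
    [0,0,1,0,0,0]
  ]
}}

```text
time: 15.78
tool_pos: [0.4644, -0.2413, 0.1391]
tool_rot: [-3.141, -0.001, 2.096]
contact_force: [0.2, -0.7, -2.9]
opening: 0.0537
grip_force: 20.0
```

Request:
{"op": "move_arm", "data": {
  "motion": [
    [0,0,0.15,0,0,0],
    [0,0,0.3,0,0,0],
    [0,0,0.42,0,0,0],
    [0,0,0.49,0,0,0],
    [0,0,0.5,0,0,0],
    [0,0,0.5,0,0,0]
  ]
}}

```text
time: 16.52
tool_pos: [0.4648, -0.2427, 0.0906]
tool_rot: [3.141, 0.001, 2.094]
contact_force: [-0.5, 0.3, -2.4]
opening: 0.0535
grip_force: 20.0
```

Request:
{"op": "move_arm", "data": {
  "motion": [
    [0,0,0.015,0,0,0],
    [0,0,0.03,0,0,0],
    [0,0,0.045,0,0,0],
    [0,0,0.05,0,0,0],
    [0,0,0.05,0,0,0]
  ]
}}

```text
time: 17.15
tool_pos: [0.4646, -0.2425, 0.0852]
tool_rot: [3.142, -0.0, 2.094]
contact_force: [0.2, -0.3, -2.4]
opening: 0.0534
grip_force: 20.0
```

Request:
{"op": "move_arm", "data": {
  "motion": [
    [0,0,0.005,0,0,0],
    [0,0,0.01,0,0,0],
    [0,0,0.012,0,0,0],
    [0,0,0.012,0,0,0]
  ]
}}

```text
time: 17.65
tool_pos: [0.4647, -0.2426, 0.0846]
tool_rot: [3.141, 0.001, 2.094]
contact_force: [-2.6, 1.1, 6.1]
opening: 0.0536
grip_force: 20.0
```

Request:
{"op": "move_arm", "data": {
  "motion": [
    [0,0,0,0,0,0],
    [0,0,0,0,0,0],
    [0,0,0,0,0,0],
    [0,0,0,0,0,0]
  ],
  "fingers": 0.6
}}

```text
time: 18.15
tool_pos: [0.4646, -0.2425, 0.0839]
tool_rot: [3.142, -0.0, 2.094]
contact_force: [-0.5, 0.0, -0.4]
opening: 0.0731
grip_force: 0.0
```

Request:
{"op": "move_arm", "data": {
  "motion": [
    [0,0,-0.2,0,0,0],
    [0,0,-0.5,0,0,0],
    [0,0,-1,0,0,0]
  ]
}}

```text
time: 18.52
tool_pos: [0.4638, -0.2419, 0.1837]
tool_rot: [-3.14, -0.003, 2.094]
contact_force: [1.0, -0.3, 0.4]
opening: 0.0734
grip_force: 0.0
```

Request:
{"op": "move_arm", "data": {
  "motion": [
    [0,0,-0.3,0,0,0],
    [0.1,0.2,-0.6,0,0,0],
    [0.3,0.5,-0.7,0,0,0],
    [0.5,0.84,-0.7,0,0,0]
  ],
  "fingers": 0
}}

```text
time: 19.02
tool_pos: [0.5131, -0.1568, 0.2553]
tool_rot: [3.14, 0.002, 2.093]
contact_force: [0.5, 0.8, 0.1]
opening: 0.0463
grip_force: 0.0
```

Request:
{"op": "move_arm", "data": {
  "motion": [
    [0.2,0.32,0,0,0,0],
    [0.4,0.66,0,0,0,0],
    [0.52,0.84,0,0,0,0],
    [0.52,0.84,0,0,0,0],
    [0.52,0.84,0,0,0,0]
  ]
}}

```text
time: 19.65
tool_pos: [0.5588, -0.0707, 0.2539]
tool_rot: [-3.141, 0.0, 2.094]
contact_force: [-0.3, -0.8, -0.9]
opening: 0.046
grip_force: 0.0
```

```bash
python3 - <<'E'
from h import *
np.set_printoptions(precision=4,suppress=True)
print(robot.observe()["tool_pos"],robot.observe()["opening"])
c=look("side");P=cloud(c);save("s6.png",c["image"][130:310,170:420],2)
for n,p in(("cell3",(.569,-.1853)),("p1",(.4855,-.1608)),("p2",(.5415,-.2668)),("cell0",(.4647,-.2426))):
    m=(np.hypot(P[...,0]-p[0],P[...,1]-p[1])<.035)&(abs(P[...,2]-.1245)<.006)
    q=P[m];print(n,len(q),q.mean(0) if len(q) else 0)
w=look("wrist");save("w6.png",w["image"]);P=cloud(w)
m=(abs(P[...,2]-.166)<.005)&(np.hypot(P[...,0]-.559,P[...,1]+.07)<.03);q=P[m];print("pintop",len(q),cv2.minEnclosingCircle(q[:,:2].astype(np.float32)),q.mean(0))
a=cv2.resize(c["image"],(512,384));cv2.imwrite("pics/b6.png",np.hstack([a[130:310,200:420],w["image"][100:280,150:370]])[...,::-1].repeat(1,0))
b=cv2.imread("pics/b6.png");cv2.imwrite("pics/b6.png",cv2.resize(b,None,fx=1.8,fy=1.8))
E
```

```text
[ 0.5588 -0.0707  0.2539] 0.04598300688407763
cell3 457 [ 0.5659 -0.1886  0.1243]
p1 480 [ 0.4843 -0.1619  0.1244]
p2 520 [ 0.54   -0.2682  0.1242]
cell0 576 [ 0.4624 -0.2453  0.1239]
pintop 498 ((0.5596669316291809, -0.06899861991405487), 0.010931982658803463) [ 0.5593 -0.0684  0.1651]
```

View pics/b6.png

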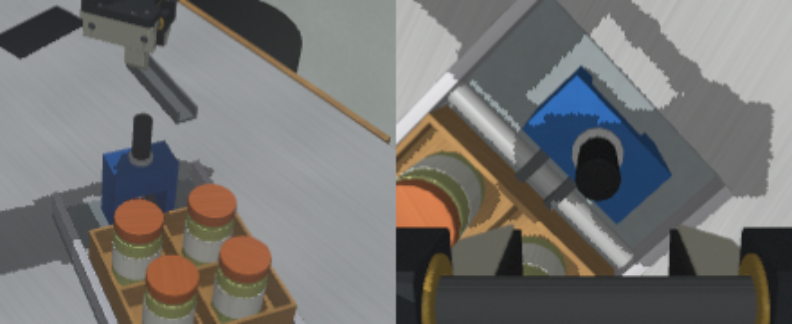

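All four jars stand in their cells (left half), and the pin's top is at (0.5597,-0.069), within 2 mm of the TCP. I descend on the handle.

Request:
{"op": "move_arm", "data": {
  "motion": [
    [0.01,0.01,0.15,0,0,0],
    [0.01,0.01,0.4,0,0,0],
    [0.01,0.01,0.7,0,0,0],
    [0.01,0.01,0.9,0,0,0]
  ]
}}

```text
time: 20.25
tool_pos: [0.5583, -0.069, 0.1616]
tool_rot: [-3.14, -0.002, 2.094]
contact_force: [0.0, 0.2, -0.0]
opening: 0.0456
grip_force: 0.0
```

Request:
{"op": "move_arm", "data": {
  "motion": [
    [0,0,0.1,0,0,0],
    [0,0,0.25,0,0,0],
    [0,0,0.4,0,0,0],
    [0,0,0.41,0,0,0],
    [0,0,0.41,0,0,0]
  ]
}}

```text
time: 20.88
tool_pos: [0.5597, -0.0688, 0.1233]
tool_rot: [3.141, 0.0, 2.095]
contact_force: [-0.6, -0.2, 0.2]
opening: 0.0459
grip_force: 0.0
```

Request:
{"op": "move_arm", "data": {
  "motion": [
    [0,0,0,0,0,0],
    [0,0,0,0,0,0],
    [0,0,0,0,0,0],
    [0,0,0,0,0,0],
    [0,0,0,0,0,0],
    [0,0,0,0,0,0]
  ],
  "fingers": -1,
  "newtons": 20
}}

```text
time: 21.62
tool_pos: [0.5595, -0.0688, 0.1233]
tool_rot: [3.141, 0.0, 2.095]
contact_force: [-1.9, 0.0, 4.4]
opening: 0.0216
grip_force: 20.0
```

Request:
{"op": "move_arm", "data": {
  "motion": [
    [0,0,-0.02,0,0,0],
    [0,0,-0.05,0,0,0],
    [0,0,-0.1,0,0,0],
    [0,0,-0.15,0,0,0],
    [0,0,-0.2,0,0,0],
    [0,0,-0.2,0,0,0]
  ]
}}

```text
time: 22.38
tool_pos: [0.5595, -0.0689, 0.1436]
tool_rot: [3.141, 0.001, 2.094]
contact_force: [0.4, -0.0, -2.5]
opening: 0.0217
grip_force: 20.0
```

Lateral force is near zero and the pin's weight shows in z. I raise it the other 30 mm.

Request:
{"op": "move_arm", "data": {
  "motion": [
    [0,0,-0.04,0,0,0],
    [0,0,-0.1,0,0,0],
    [0,0,-0.16,0,0,0],
    [0,0,-0.22,0,0,0],
    [0,0,-0.27,0,0,0],
    [0,0,-0.3,0,0,0],
    [0,0,-0.3,0,0,0],
    [0,0,-0.3,0,0,0]
  ]
}}

```text
time: 23.38
tool_pos: [0.5593, -0.0688, 0.1728]
tool_rot: [-3.141, -0.0, 2.094]
contact_force: [-0.2, 0.1, -3.3]
opening: 0.0213
grip_force: 20.0
```

```bash
python3 - <<'E'
from h import *
print(robot.observe()["tool_pos"],robot.observe()["contact_force"])
c=look("side");P=cloud(c);a=c["image"][150:290,190:400]
b=look("scene")["image"][120:260,90:300]
r,g,bl=[c["image"][...,i].astype(int) for i in range(3)]
m=(r-bl>70)&(g-bl>50)&(np.hypot(P[...,0]-.559,P[...,1]+.069)<.03);print("yellow z",P[m][:,2].min() if m.any() else 0,P[m][:,2].max() if m.any() else 0,m.sum())
cv2.imwrite("pics/f.png",cv2.resize(np.hstack([a,b]),None,fx=1.9,fy=1.9,interpolation=cv2.INTER_CUBIC)[...,::-1])
E
```

```text
[ 0.55931497 -0.06879925  0.17283294] [-0.24171918  0.08279402 -3.34521018]
yellow z 0.11827701670938517 0.12238189579576775 6
```

View pics/f.png

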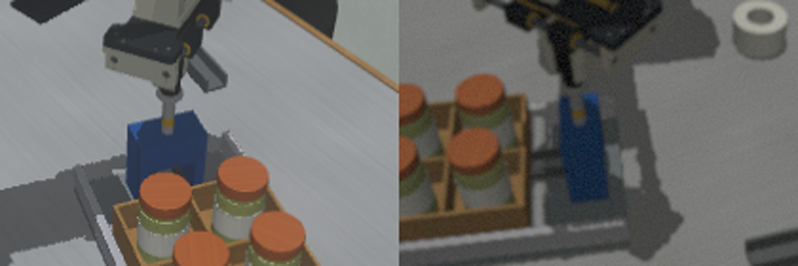

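The yellow band shows at px (168,124), with steel below it and no red. It is about 10 mm clear of the bushing, as expected for a 50 mm lift.

```bash
python3 -c "
from cell import robot
print(robot.hand_in())"
```

```text
the job is handed in; nothing more can be done
None
```

Both loose jars now stand upright in the two empty cells, and the job is handed in with the pin held still about 50 mm up, its yellow band fully out and no red showing.

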